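Lock the vial carrier onto the orbital shaker with its sprung T-pin

ROBOT

A 6-joint arm with a two-finger parallel gripper is mounted at the origin on a cart in front of the work surface, level with it; the furniture and walls round the work are solid. World frame = base frame: x ahead of the robot, y to its left, z up, the work surface at z = 0. Lengths are in m, angles in degrees, forces in N, time in s.
With the tool pointing down it reaches from about 0.375 to 0.9 m from the base axis. Payload 3.1 kg.
Tool frame: the origin (TCP) lies at the very end of the fingers, on their centre line; the grasp point (between the pads) lies 19 mm behind it; z points along the fingers, x is the direction in which the jaws open and shut, and the axes are right-handed (so a half turn about z gives the same grasp; the last joint's range is limited). The gripper opens to 87 mm and grips with 3 to 60 N. Pads are 19 mm wide; open, the fingers measure 117 mm over their backs; the gripper's body (75 mm by 190 mm) begins 51 mm behind the grasp point.
Start: joints at [60.877, 30.224, 82.088, -0, 67.689, -10.227], TCP at [0.202, 0.591, 0.223] pointing down, gripper open.
Joint ranges: [-176.69, 176.69], [-43.24, 126.21], [12.49, 139.97], [-82, 262], [0, 151.66], [-163.58, 163.58]. Speed limits (degrees/s): [159.86, 159.86, 180, 180, 180, 180].

INTERFACE

Orientations are given as a 3x3 rotation matrix whose columns are the frame's x, y, z axes.
In Python, from rig import bot gives the robot as it stands.
- The arm moves only by the tool arm_command, never from a script. Its argument "plan" is a list of rows, each an object of numbers: "claw": the opening, from 0 (shut) to 1 (fully open); "dx", "dy", "dz": the shift along the tool's x, y, z in cm; "twist": the turn about the tool's z in degrees. A call has 1 to 8 rows; each row is the pose to reach, as a shift and turn from the pose measured when the call began, along the tool's axes at that moment; what a row does not reach only later rows make up. A row lasts 1/12 s, in which the tool goes at most 41.7 mm and 7.16 degrees, less where a joint would pass 70% of its speed; a pose out of reach is approached as far as the arm can. A call with a gripper value outside its range is refused whole. The fingers move at their own pace and stop on an object; the grip force is fixed at half the most. Time passes only in rows, so rows that repeat a pose let the fingers close. It gives the time, the measured TCP pose, the force and the opening at its end, in the units of the state.
- bot.read_state(): the state, without advancing time (a new reading comes with each control period).
- bot.capture(name): name is "scene" or "side" or "wrist"; returns the picture (400x640x3 uint8, red, green, blue); there is no depth.
- bot.calibration(name): a dict with "intrinsics" (3x3 intrinsics, pixels), "rvec" (rotation vector, rad) and "tvec" (3), from world to camera coordinates, as OpenCV has them; the wrist camera has in their place "T_tool_cam" (4x4, takes a point from camera to tool coordinates, whose origin is the TCP and whose axes are the tool frame's). Camera axes: x right, y down, z forward; pixel columns grow to the right and rows downward; lengths in m; the calibration is good to about 2 mm. A picture is of the moment at which its call begins: read the wrist's pose just before it. calibration takes no time and is no camera call.
- bot.hand_in(): hands the job in, once; it reports no verdict.
The state is a dict: "time_s": time; "joint_positions": joint angles; "qvel": joint speeds; "tau": joint torques, N m; "position": TCP position; "tcp_rot": TCP orientation; "force": force on the tool from outside, world axes, zero at the start; "moment": the same for the moment, N m; "opening": opening from 0.0 (shut) to 1.0 (fully open).
Only numpy, scipy, OpenCV 4.12 (cv2) and the standard library are available. Lean on these libraries where they do the work, as an engineer would, in place of code of your own. Each camera call takes 0.05 s, during which the arm holds its last target.

TASK

Lock the vial carrier to the shaker for its run: lift the red T-pin out of its parking hole in the platform and pass its T-head through the hole in the carrier's front lug and the slot in the brass plate below, feeling for it gently because that plate floats a few millimetres sideways. Press the pin down against its spring, turn it a quarter turn clockwise (seen from above) to its stop, and let it spring up so that it is locked crosswise, then let go. Be gentle, never loading the pin with more than 30 N, and leave the carrier, the beaker, the timer and the tape where they are.

Things in the scene. Friction and masses are not known exactly. Their poses are not given: they have to be found in the camera images.
- shaker: White orbital shaker, fixed, 190 (x) x 200 (y) mm; grey platform 6 mm thick, top 95 mm above the bench. Origin on the bench under its centre; the control panel looks to its -x. Its +x half carries the vials (caps 160 mm above the bench); only the lug and the parked pin stand in its -x half.
- slot (a point): Nominal slot centre at platform-top height, 55 mm to -x of the shaker's centre, axes as the shaker's. The slot, 23 (x) x 8.5 (y) mm with a 10.5 mm square middle, is in a brass key plate 4 mm thick, top 1 mm below the platform's. The plate floats: it sits up to 4.5 mm either way along shaker y (never x), unmeasured, held by 6 N of friction.
- slot_groove (a point): Locking groove under the key plate, 5 mm below point slot, crosswise (along shaker y), 9 mm wide, 3 mm deep, between ribs that end 8 mm below the platform's top. The T-head turns only when wholly under the ribs; stop posts allow only 90 degrees clockwise seen from above (stop at about 94). Let up there, it springs into the groove. It moves with the plate's float, unmeasured.
- lug (a point): Centre of the 30 mm round hole in the carrier's blue front lug (5 mm thick, 56 mm wide) at the lug's top face, 5 mm above the platform; axes as the shaker's.
- carrier: Loose vial carrier: blue base plate and block with eight capped vials, front lug; 0.35 kg without vials. Origin on the platform above the shaker's origin, same axes. Low brackets and a rear lip locate it with about 1 mm of play.
- pin_grip (a point): Centre of the T-pin's red wing, 36 (pin x) x 12 (y) x 22 (z) mm; pin z is up, the T-head is parallel to the wing. Under the wing a red hub, diameter 30 mm, top 11 and underside 14.5 mm below this point. Height above the platform's top: 39 mm with the head resting on the key plate, 30 locked or parked, under 27 free to turn, 25 fully pressed.
- pin: The T-pin, about 80 g; origin under the T-head, 40 mm below pin_grip. Steel collar (diameter 43, 5 mm thick) slides on the shank, its underside 10 mm above the origin unloaded; it rests on the platform or lug and is pushed up to 10 mm by the pressing, to a hard end. Spring: 2 N first, 6.5 N locked (5 mm), 9.2 N when the head clears the ribs (8 mm), 11 N at the end.
- pin_head (a point): Centre of the steel T-head at the pin's lower end, 20 (pin x) x 7 (y) x 5 (z) mm, 37.5 mm below pin_grip; round shank of 9 mm diameter above it. Locked, it is 7.5 mm below the platform's top.
- park (a point): Centre of the 25 mm round parking hole through the platform, at the platform's top, 5 mm towards shaker -x and 66 mm towards +y from point slot. The pin starts upright in it, its yaw within 40 degrees of the slot's direction.
- beaker_50: Empty glass beaker, diameter 46 mm, 56 mm high, on the bench left of the shaker; origin under its centre.
- bench_timer: White countdown timer, 60 x 66 x 21 mm, lying on the bench; origin under its centre.
- electrical_tape: Roll of black tape, diameter 58 mm, 19 mm high, lying on the bench; origin under its centre.
Not all that is in view belongs to the job. Of the things that look like the pin, the larger one is meant.

How it is judged (in metres and radians):
On the way, in this order (a step that is already met when the one before it is completed fails the run):
1. the pin is lifted clear of its parking hole (z of pin_head in the frame of shaker above 0.105 m), for 0.1 s.
2. the T-head has passed down through the slot, still along it (horizontal distance between pin_head and slot below 0.008 m and z of pin_head in the frame of slot below -0.0095 m and angle between the x axis of pin_grip and the x axis of shaker, either way round below 0.3 rad).
At the end, for the whole second after the job is handed in: The pin stands upright (7 deg) in the slot, its head within 8 mm of the nominal slot centre, crosswise to the slot (11 deg) and sprung up into its groove (head centre 7.5 mm below the platform's top, within about 1.2 mm), at rest and released; the lug still lies over the slot (angle between the x axis of pin_grip and the y axis of shaker, either way round below 0.2 rad and z of pin_head in the frame of slot between -0.0087 and -0.006 m and horizontal distance between pin_head and slot below 0.008 m and angle between pin_grip's own z axis and vertical below 0.12 rad and linear speed of pin below 0.01 m/s and distance between lug and slot below 0.009 m); the robot touches nothing.
It fails at once if the pin is loaded with more than 30 N against the shaker (contact force between pin and shaker above 30 N).
It fails at once if the pin is loaded with more than 30 N against the carrier (contact force between pin and carrier above 30 N).
It fails at once if the carrier is shifted or lifted by more than 8 mm (distance of lug from where it was at the start of the episode above 0.008 m).
It fails at once if the beaker, the timer or the tape is moved by more than 20 mm (distance of any of beaker_50, bench_timer, electrical_tape from where it was at the start of the episode above 0.02 m).
It also fails if it takes over 72 s, if anything falls off the work surface, if the arm or the gripper's body presses on something with over 40 N, if the wrist force passes 120 N, or if a joint passes its speed limit or range.

## Working session

There is one attempt and no reset: what is moved stays moved. The work goes in short steps, Python scripts to look and compute and a tool call to move; the robot and the scene stay as the last step left them, time stands still between calls to the robot, and variables do not carry over. Pictures are saved under pics/ and viewed, and the job is handed in when it is done.

Besides the shell and the picture viewer there is one more tool, called after "Request:" as name([rows], argument=value, ...), one row to a line, values as JSON. arm_command: Moves the arm, as the interface text tells. Its arguments: {"type":"object","properties":{"plan":{"type":"array"}},"required":["plan"]}

```bash
ls; mkdir -p pics; python3 - <<'E'
from rig import bot
import cv2
s=bot.read_state();print(s)
for n in("scene","side","wrist"):
    im=bot.capture(n);cv2.imwrite(f"pics/{n}0.png",im[:,:,::-1]);print(n,bot.calibration(n))
E
```

```text
pics
{'time_s': 0.0, 'joint_positions': array([ 6.08771499e+01,  3.02795429e+01,  8.21570957e+01, -7.32678426e-04,
        6.76879647e+01, -1.02269516e+01]), 'qvel': array([-0.04245158,  0.02959245, -0.0534853 ,  0.00129058,  0.0079768 ,
        0.01456674]), 'tau': array([ 1.42424087e-03, -4.40034449e+01, -1.76592761e+01,  6.33980753e-02,
        5.80437889e-02, -1.64569719e-04]), 'position': array([0.20201472, 0.59067517, 0.2215615 ]), 'tcp_rot': array([[ 3.23843964e-01,  9.46109924e-01, -1.04807507e-03],
       [ 9.46108079e-01, -3.23845444e-01, -1.90556118e-03],
       [-2.14228468e-03, -3.74487811e-04, -9.99997635e-01]]), 'force': array([-0.33440651,  0.02714494, -0.01656763]), 'moment': array([-0.03933779,  0.04885801,  0.01808786]), 'opening': 0.9992436942477645}
scene {'intrinsics': array([[478.98265533,   0.        , 317.48664631],
       [  0.        , 478.98265533, 199.05719667],
       [  0.        ,   0.        ,   1.        ]]), 'rvec': array([ 2.09039445, -0.60496339,  0.32599996]), 'tvec': array([-0.39060435,  0.25635701,  0.74071441])}
side {'intrinsics': array([[493.5305857 ,   0.        , 317.59138233],
       [  0.        , 493.5305857 , 203.11694788],
       [  0.        ,   0.        ,   1.        ]]), 'rvec': array([ 2.01108178, -0.26726289,  0.17703479]), 'tvec': array([-0.46205678,  0.19690475,  0.99728455])}
wrist {'intrinsics': array([[282.85972177,   0.        , 322.90321793],
       [  0.        , 282.85972177, 201.5258776 ],
       [  0.        ,   0.        ,   1.        ]]), 'T_tool_cam': array([[ 9.99999102e-01, -1.08520915e-03,  7.86580800e-04,
        -6.48712847e-04],
       [ 8.48973443e-04,  9.66994232e-01,  2.54796851e-01,
        -6.90460196e-02],
       [-1.03712697e-03, -2.54795954e-01,  9.66994284e-01,
        -1.62131903e-01],
       [ 0.00000000e+00,  0.00000000e+00,  0.00000000e+00,
         1.00000000e+00]])}
```

View pics/scene0.png

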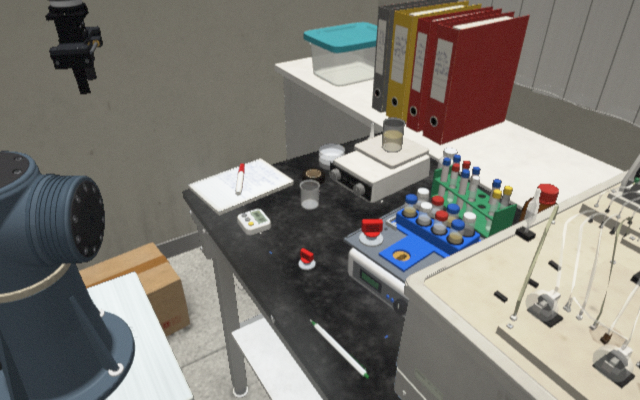

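View pics/side0.png

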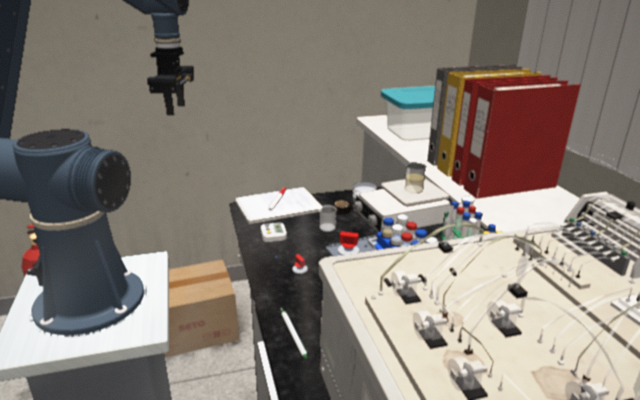

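View pics/wrist0.png

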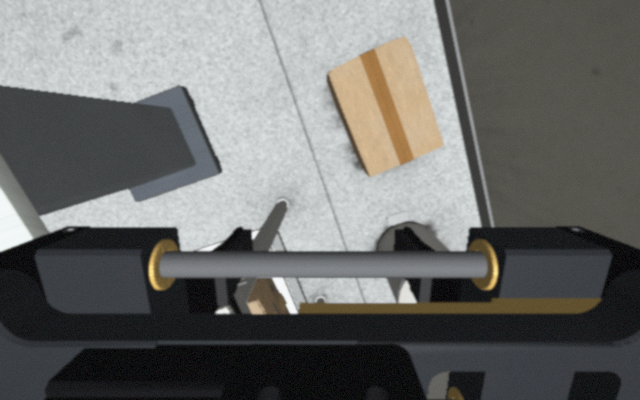

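The scene view shows the large red wing parked at about (372,230), and the blue lug with its brass hole at (402,257). A smaller decoy sits at (306,259). I'll zoom in and convert these to positions.

```bash
cat > h.py <<'E'
import numpy as np,cv2
from rig import bot
def campose(n,s=None):
    c=bot.calibration(n);K=c["intrinsics"]
    if n=="wrist":
        T=np.eye(4);T[:3,:3]=s["tcp_rot"];T[:3,3]=s["position"]
        T=T@c["T_tool_cam"];return K,T[:3,:3],T[:3,3]
    R=cv2.Rodrigues(c["rvec"])[0];return K,R.T,-R.T@c["tvec"]
def onplane(n,uv,z,s=None):
    K,R,o=campose(n,s);d=R@np.linalg.inv(K)@np.array([uv[0],uv[1],1.]);return o+d*(z-o[2])/d[2]
def proj(n,p,s=None):
    K,R,o=campose(n,s);q=K@(R.T@(np.array(p)-o));return q[:2]/q[2]
def tri(n1,uv1,n2,uv2,s=None):
    A=[];b=[];L=[]
    for n,uv in((n1,uv1),(n2,uv2)):
        K,R,o=campose(n,s);d=R@np.linalg.inv(K)@np.array([uv[0],uv[1],1.]);L.append((o,d/np.linalg.norm(d)))
    M=np.zeros((3,3));v=np.zeros(3)
    for o,d in L:
        P=np.eye(3)-np.outer(d,d);M+=P;v+=P@o
    return np.linalg.solve(M,v)
E
python3 - <<'E'
from h import *
im=cv2.imread("pics/scene0.png");c=im[190:330,330:500];cv2.imwrite("pics/crop0.png",cv2.resize(c,None,fx=4.5,fy=4.2,interpolation=cv2.INTER_CUBIC))
print(onplane("scene",(372,226),.125),onplane("scene",(402,257),.1))
E
```

```text
[ 0.51228369 -0.09751227  0.125     ] [ 0.52354963 -0.16720504  0.1       ]
```

View pics/crop0.png

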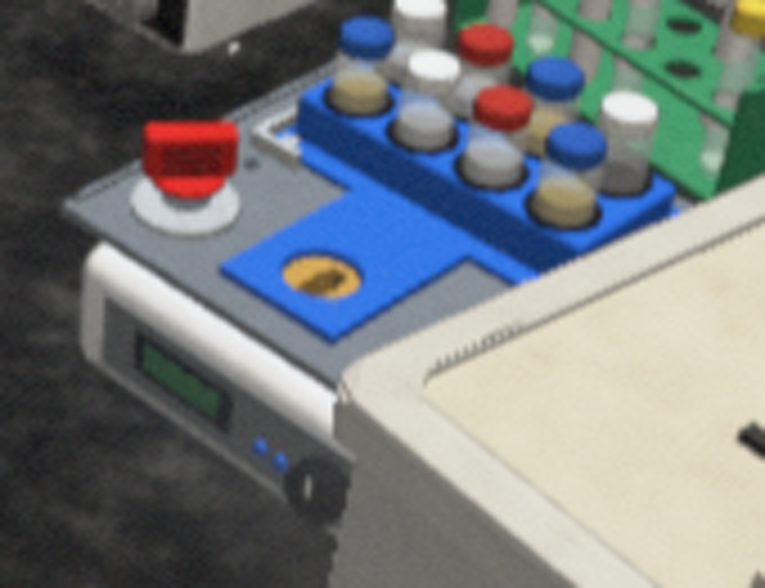

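Request:
arm_command([
  {"claw":1,"dx":-58,"dy":52.9,"dz":-3,"twist":-24},
  {"claw":1,"dx":-58,"dy":52.9,"dz":-3,"twist":-24},
  {"claw":1,"dx":-58,"dy":52.9,"dz":-3,"twist":-24},
  {"claw":1,"dx":-58,"dy":52.9,"dz":-3,"twist":-24},
  {"claw":1,"dx":-58,"dy":52.9,"dz":-3,"twist":-24},
  {"claw":1,"dx":-58,"dy":52.9,"dz":-3,"twist":-24},
  {"claw":1,"dx":-58,"dy":52.9,"dz":-3,"twist":-24},
  {"claw":1,"dx":-58,"dy":52.9,"dz":-3,"twist":-24},
])

```text
time_s: 0.82
position: [0.3341, 0.2863, 0.2352]
tcp_rot: [[-0.09, 0.996, -0.001], [0.996, 0.09, -0.002], [-0.001, -0.001, -1.0]]
force: [1.1, -0.2, -0.5]
opening: 0.999
```

```bash
cat > to.py <<'E'
# usage: to.py x y z yawdeg -> shift in tool axes (cm) and twist
import sys
from h import *
s=bot.read_state();R=s["tcp_rot"];t=np.array(list(map(float,sys.argv[1:4])))
yaw=np.degrees(np.arctan2(R[1,0],R[0,0]));tw=-(float(sys.argv[4])-yaw)
print("t",round(s["time_s"],2),"pos",s["position"].round(4),"yaw",yaw.round(2),"tilt",np.degrees(R[:2,2]).round(2),"q",s["joint_positions"].round(1))
print("F",s["force"].round(2),"M",s["moment"].round(2),"open",round(s["opening"],3))
print("d cm",(R.T@(t-s["position"])*100).round(2),"twist",round(tw,2))
E
python3 to.py 0.515 -0.13 0.25 95
python3 - <<'E'
from h import *
im=cv2.imread("pics/side0.png");c=im[200:300,290:460];cv2.imwrite("pics/crop1.png",cv2.resize(c,None,fx=4.5,fy=4.5,interpolation=cv2.INTER_CUBIC))
print("instr corner",tri("scene",(406,272),"side",(322,262)))
E
```

```text
t 0.82 pos [0.3341 0.2863 0.2352] yaw 95.14 tilt [-0.04 -0.09] q [ 2.600e+01  1.490e+01  1.065e+02 -1.000e-01  5.860e+01 -6.910e+01]
F [ 1.1  -0.18 -0.49] M [ 0.06 -0.01 -0.02] open 0.999
d cm [-43.09  14.29  -1.43] twist 0.14
instr corner [ 0.40712971 -0.29098734  0.21175062]
```

Request:
arm_command([
  {"claw":1,"dx":-43.1,"dy":14.3,"dz":-1.4},
  {"claw":1,"dx":-43.1,"dy":14.3,"dz":-1.4},
  {"claw":1,"dx":-43.1,"dy":14.3,"dz":-1.4},
  {"claw":1,"dx":-43.1,"dy":14.3,"dz":-1.4},
  {"claw":1,"dx":-43.1,"dy":14.3,"dz":-1.4},
  {"claw":1,"dx":-43.1,"dy":14.3,"dz":-1.4},
  {"claw":1,"dx":-43.1,"dy":14.3,"dz":-1.4},
  {"claw":1,"dx":-43.1,"dy":14.3,"dz":-1.4},
])

```text
$.plan[0]: bad value
```

Request:
arm_command([
  {"claw":1,"dx":-13,"dy":4.3,"dz":-0.4},
  {"claw":1,"dx":-13,"dy":4.3,"dz":-0.4},
  {"claw":1,"dx":-13,"dy":4.3,"dz":-0.4},
  {"claw":1,"dx":-13,"dy":4.3,"dz":-0.4},
  {"claw":1,"dx":-13,"dy":4.3,"dz":-0.4},
])

```text
$.plan[0]: bad value
```

```bash
python3 to.py 0.515 -0.13 0.25 95; python3 - <<'E'
from h import *
import pickle
s=bot.read_state()
im=bot.capture("wrist")[:,:,::-1];cv2.imwrite("pics/w1.png",im);pickle.dump(s,open("pics/w1.pkl","wb"))
E
```

```text
t 0.82 pos [0.3341 0.2863 0.2352] yaw 95.14 tilt [-0.04 -0.09] q [ 2.600e+01  1.490e+01  1.065e+02 -1.000e-01  5.860e+01 -6.910e+01]
F [ 1.1  -0.18 -0.49] M [ 0.06 -0.01 -0.02] open 0.999
d cm [-43.09  14.29  -1.43] twist 0.14
```

View pics/w1.png

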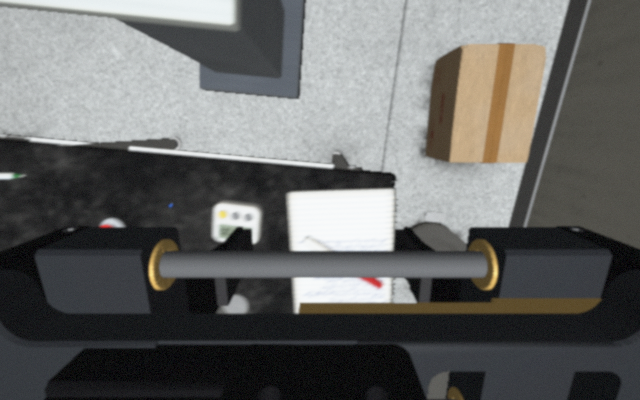

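All the row keys are required, so I'm resending with twist included.

Request:
arm_command([
  {"claw":1,"dx":-43.1,"dy":14.3,"dz":-1.4,"twist":0},
  {"claw":1,"dx":-43.1,"dy":14.3,"dz":-1.4,"twist":0},
  {"claw":1,"dx":-43.1,"dy":14.3,"dz":-1.4,"twist":0},
  {"claw":1,"dx":-43.1,"dy":14.3,"dz":-1.4,"twist":0},
  {"claw":1,"dx":-43.1,"dy":14.3,"dz":-1.4,"twist":0},
  {"claw":1,"dx":-43.1,"dy":14.3,"dz":-1.4,"twist":0},
  {"claw":1,"dx":-43.1,"dy":14.3,"dz":-1.4,"twist":0},
  {"claw":1,"dx":-43.1,"dy":14.3,"dz":-1.4,"twist":0},
])

```text
time_s: 1.53
position: [0.4655, -0.0198, 0.2477]
tcp_rot: [[-0.084, 0.996, 0.001], [0.996, 0.084, -0.007], [-0.007, 0.0, -1.0]]
force: [1.9, -0.2, 0.3]
opening: 0.998
```

```bash
python3 to.py 0.53 -0.13 0.25 95
```

```text
t 1.53 pos [ 0.4655 -0.0198  0.2477] yaw 94.83 tilt [ 0.04 -0.4 ] q [ -16.    16.   102.4   -0.4   61.5 -110.6]
F [ 1.91 -0.23  0.33] M [ 0.02 -0.02  0.02] open 0.998
d cm [-11.53   5.5   -0.15] twist -0.17
```

Request:
arm_command([
  {"claw":1,"dx":-11.5,"dy":5.5,"dz":0,"twist":0},
  {"claw":1,"dx":-11.5,"dy":5.5,"dz":0,"twist":0},
  {"claw":1,"dx":-11.5,"dy":5.5,"dz":0,"twist":0},
  {"claw":1,"dx":-11.5,"dy":5.5,"dz":0,"twist":0},
  {"claw":1,"dx":-11.5,"dy":5.5,"dz":0,"twist":0},
])

```text
time_s: 1.95
position: [0.5312, -0.1321, 0.248]
tcp_rot: [[-0.081, 0.997, 0.001], [0.997, 0.081, -0.007], [-0.007, 0.001, -1.0]]
force: [0.6, 0.3, -0.3]
opening: 1.004
```

```bash
python3 to.py 0.515 -0.13 0.25 95; cat > snap.py <<'E'
import sys,pickle
from h import *
n,cam=sys.argv[1:3]
s=bot.read_state()
im=bot.capture(cam)[:,:,::-1];cv2.imwrite(f"pics/{n}.png",im);pickle.dump(s,open(f"pics/{n}.pkl","wb"))
E
python3 snap.py w2 wrist
```

```text
t 1.95 pos [ 0.5312 -0.1321  0.248 ] yaw 94.63 tilt [ 0.07 -0.41] q [ -25.5   22.4   91.7   -0.4   65.6 -119.9]
F [ 0.63  0.3  -0.35] M [ 0.06 -0.08  0.02] open 1.004
d cm [ 0.34 -1.6  -0.21] twist -0.37
```

View pics/w2.png

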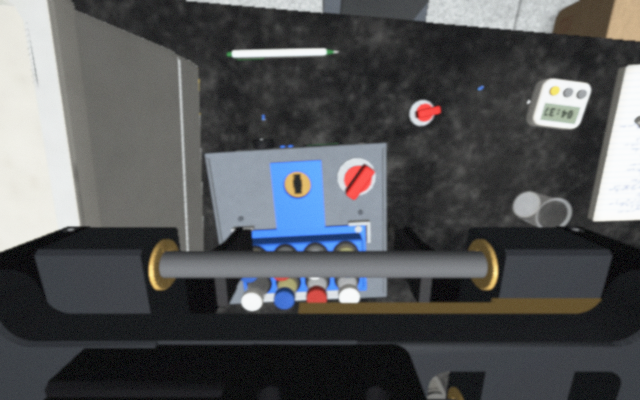

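The wrist view shows the brass disc with its slot at (298,183), the red wing diagonal at (357,178), and the platform's front edge running from (205,154) to (387,143).

```bash
cat > meas.py <<'E'
import sys,pickle
from h import *
n=sys.argv[1];im=cv2.imread(f"pics/{n}.png");s=pickle.load(open(f"pics/{n}.pkl","rb"))
hsv=cv2.cvtColor(im,cv2.COLOR_BGR2HSV);H,S,V=cv2.split(hsv)
def blobs(m,a=30):
    cs,_=cv2.findContours(m.astype(np.uint8)*255,cv2.RETR_EXTERNAL,cv2.CHAIN_APPROX_NONE)
    return [c for c in cs if cv2.contourArea(c)>a]
def out(name,c,z):
    r=cv2.minAreaRect(c);b=cv2.boxPoints(r)
    W=np.array([onplane("wrist",p,z,s)[:2] for p in b]);e=[W[1]-W[0],W[2]-W[1]]
    L=[np.linalg.norm(v) for v in e];v=e[int(np.argmax(L))]
    M=cv2.moments(c);ce=(M['m10']/M['m00'],M['m01']/M['m00'])
    print(name,"px",np.round(r[0],1),"rectC",W.mean(0).round(4),"cent",onplane("wrist",ce,z,s)[:2].round(4),"size",np.round(np.array(L)*1e3,1),"ang",round(np.degrees(np.arctan2(v[1],v[0]))%180,1))
ok=np.zeros(H.shape,bool);ok[:235]=1
for c in blobs(ok&((H<8)|(H>172))&(S>150)&(V>90)): out("red",c,float(sys.argv[2]) if len(sys.argv)>2 else .136)
brass=ok&(H>10)&(H<28)&(S>100)&(V>100)
for c in blobs(brass,60):
    out("brass",c,.094)
    m=np.zeros(H.shape,np.uint8);cv2.drawContours(m,[cv2.convexHull(c)],-1,1,-1)
    for d in blobs((cv2.erode(m,np.ones((3,3)))>0)&(V<90),10): out("slot",d,.094)
for c in blobs(ok&(H>100)&(H<120)&(S>150)&(V>120),400):
    out("blue",c,.1); 
E
python3 meas.py w2
python3 - <<'E'
import cv2
im=cv2.imread("pics/w2.png");cv2.imwrite("pics/w2c.png",cv2.resize(im[130:240,195:400],None,fx=3.9,fy=3.9,interpolation=cv2.INTER_CUBIC))
E
```

```text
red px [356.5 179.5] rectC [ 0.5096 -0.1021] cent [ 0.5099 -0.101 ] size [32.8 23.8] ang 140.4
red px [429.  112.5] rectC [ 0.4417 -0.0423] cent [ 0.441  -0.0438] size [22.  13.3] ang 94.6
brass px [297. 184.] rectC [ 0.5275 -0.1636] cent [ 0.5276 -0.1635] size [24.8 25.5] ang 3.8
slot px [297.  183.5] rectC [ 0.5268 -0.1636] cent [ 0.5267 -0.1635] size [ 6.8 19.7] ang 3.4
blue px [303.  197.5] rectC [ 0.5425 -0.1554] cent [ 0.5452 -0.1592] size [113.7  85. ] ang 94.6
```

View pics/w2c.png

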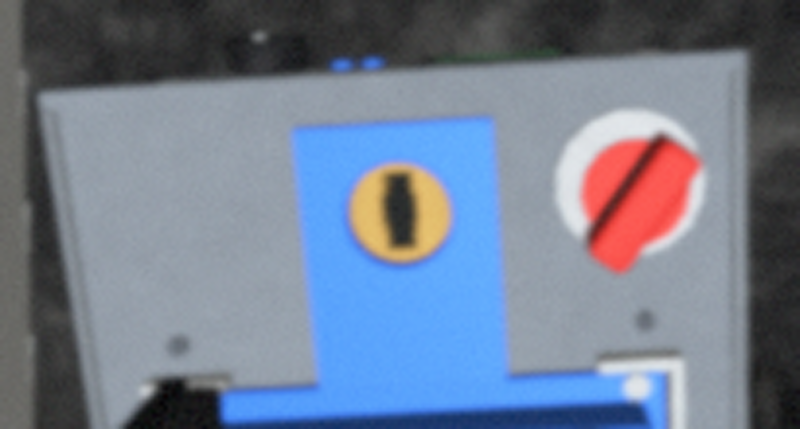

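```bash
python3 to.py 0.542 -0.1145 0.21 59; python3 - <<'E'
from h import *
import pickle
s=pickle.load(open("pics/w2.pkl","rb"))
f=lambda x,y:(195+x/3.9-.4,130+y/3.9-.4)
print("collar",onplane("wrist",f(630,185),.1,s),"hole",onplane("wrist",f(400,213),.1,s),onplane("wrist",f(400,210),.094,s))
a,b=onplane("wrist",f(38,95),.095,s),onplane("wrist",f(748,52),.095,s);d=b-a;print("front edge",a,b,np.hypot(*d[:2]),np.degrees(np.arctan2(d[1],d[0]))-90,(a+b)/2)
E
```

```text
t 2.0 pos [ 0.5297 -0.13    0.2478] yaw 94.73 tilt [-0.06 -0.32] q [ -25.4   22.3   91.9   -0.3   65.7 -119.9]
F [-1.04 -0.16 -0.53] M [0.06 0.01 0.01] open 0.999
d cm [1.46 1.36 3.77] twist 35.73
collar [ 0.51292648 -0.09819062  0.1       ] hole [ 0.52631335 -0.16288088  0.1       ] [ 0.5266687  -0.16342938  0.094     ]
front edge [ 0.50166214 -0.26762494  0.095     ] [ 0.4736748  -0.06882124  0.095     ] 0.20076404170593248 8.013366483849978 [ 0.48766847 -0.16822309  0.095     ]
```

Request:
arm_command([
  {"claw":1,"dx":1.4,"dy":1.2,"dz":3.5,"twist":35.7},
  {"claw":1,"dx":1.4,"dy":1.2,"dz":3.5,"twist":35.7},
  {"claw":1,"dx":1.4,"dy":1.2,"dz":3.5,"twist":35.7},
  {"claw":1,"dx":1.4,"dy":1.2,"dz":3.5,"twist":35.7},
  {"claw":1,"dx":1.4,"dy":1.2,"dz":3.5,"twist":35.7},
  {"claw":1,"dx":1.4,"dy":1.2,"dz":3.5,"twist":35.7},
  {"claw":1,"dx":1.4,"dy":1.2,"dz":3.5,"twist":35.7},
])

```text
time_s: 2.58
position: [0.5394, -0.1133, 0.2127]
tcp_rot: [[0.51, 0.86, -0.002], [0.86, -0.51, -0.005], [-0.005, 0.001, -1.0]]
force: [0.7, 0.9, 0.5]
opening: 0.998
```

```bash
python3 to.py 0.513 -0.098 0.2 59;python3 snap.py w3 wrist; python3 meas.py w3; python3 - <<'E'
import cv2
im=cv2.imread("pics/w3.png");cv2.imwrite("pics/w3c.png",cv2.resize(im[100:240,200:400],None,fx=4,fy=4,interpolation=cv2.INTER_CUBIC))
E
```

```text
t 2.58 pos [ 0.5394 -0.1133  0.2127] yaw 59.31 tilt [-0.12 -0.28] q [-23.3  25.3  93.3  -0.3  61.4 -82.5]
F [0.71 0.87 0.46] M [ 0.01  0.02 -0.03] open 0.998
d cm [-0.02 -3.05  1.27] twist 0.31
red px [322.5 173. ] rectC [ 0.5124 -0.0986] cent [ 0.5112 -0.0976] size [22.6 34.3] ang 149.9
red px [357.5  56. ] rectC [ 0.4481 -0.029 ] cent [ 0.4479 -0.0296] size [19.9 12.1] ang 102.1
brass px [275.5 212. ] rectC [ 0.528  -0.1649] cent [ 0.5277 -0.1647] size [25.7 26. ] ang 147.5
slot px [276.5 211.5] rectC [ 0.528  -0.1636] cent [ 0.5287 -0.1633] size [ 6.1 17.6] ang 11.9
blue px [312.5 205.5] rectC [ 0.5408 -0.1275] cent [ 0.539  -0.1486] size [ 60.  142.5] ang 59.3
```

View pics/w3c.png

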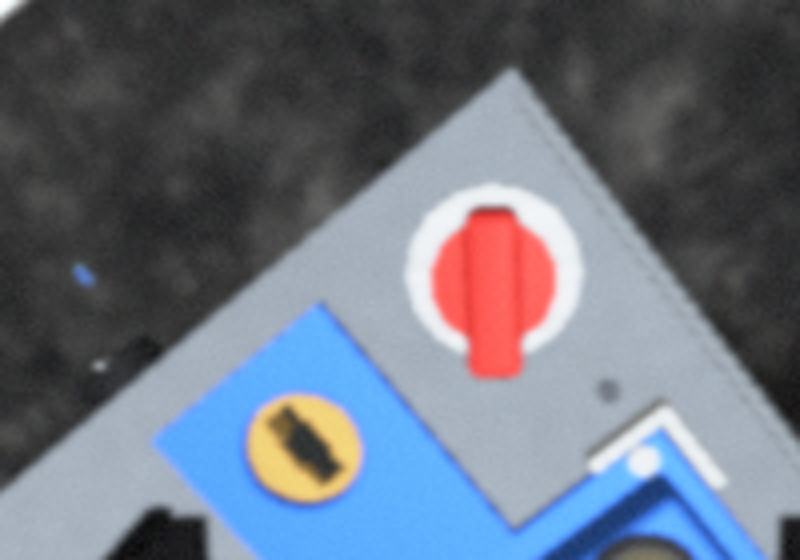

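```bash
cat > pts.py <<'E'
from h import *
import pickle
s=pickle.load(open("pics/w3.pkl","rb"))
f=lambda x,y:(200+x/4-.4,100+y/4-.4)
P=lambda x,y,z:onplane("wrist",f(x,y),z,s)
print("collar",P(494,270,.1),"wing top",P(494.5,292,.136),"hole",P(305,448,.1),"slot",P(306,444,.094))
def ang(a,b,z):
    d=P(*b,z)-P(*a,z);return np.degrees(np.arctan2(d[1],d[0])),np.hypot(*d[:2])
print("wing",ang((492.5,212),(496,376),.136),"front",ang((40,460),(505,75),.095),"right",ang((520,75),(790,400),.095),"lug front",ang((155,440),(320,303),.1),"lug side",ang((320,303),(515,527),.1))
print("corner",P(512,68,.095))
a=np.radians(8);R=np.array([[np.cos(a),-np.sin(a)],[np.sin(a),np.cos(a)]])
c=P(512,68,.095)[:2];print("slot nom from corner",c+R@[40,-100]*1e-3*np.array(1) if 0 else c+R@np.array([.040,-.1]))
E
python3 pts.py; python3 to.py .513 -.098 .17 59.3
```

```text
collar [ 0.51225304 -0.09803657  0.1       ] wing top [ 0.51213307 -0.0976997   0.136     ] hole [ 0.52666919 -0.16239061  0.1       ] slot [ 0.52691013 -0.16342045  0.094     ]
wing (np.float64(-29.51000103185678), np.float64(0.03515042039790566)) front (np.float64(97.79104121917375), np.float64(0.1538148712462063)) right (np.float64(10.334780662835115), np.float64(0.1055131434336357)) lug front (np.float64(98.33427789549557), np.float64(0.055651100912044255)) lug side (np.float64(8.758219544745579), np.float64(0.07566256077048829))
corner [ 0.47378716 -0.07023119  0.095     ]
slot nom from corner [ 0.52731519 -0.16369107]
t 2.63 pos [ 0.5397 -0.1137  0.2128] yaw 59.29 tilt [-0.1 -0.3] q [-23.3  25.3  93.3  -0.4  61.4 -82.5]
F [-0.82 -0.01  0.12] M [ 0.01  0.01 -0.01] open 1.003
d cm [ 0.01 -3.1   4.27] twist -0.01
```

Request:
arm_command([
  {"claw":0.5,"dx":-0.04,"dy":-3.15,"dz":4,"twist":-1.2},
  {"claw":0.5,"dx":-0.04,"dy":-3.15,"dz":4,"twist":-1.2},
  {"claw":0.5,"dx":-0.04,"dy":-3.15,"dz":4,"twist":-1.2},
  {"claw":0.5,"dx":-0.04,"dy":-3.15,"dz":6,"twist":-1.2},
  {"claw":0.5,"dx":-0.04,"dy":-3.15,"dz":6,"twist":-1.2},
  {"claw":0.5,"dx":-0.04,"dy":-3.15,"dz":6,"twist":-1.2},
])

```text
time_s: 3.13
position: [0.5127, -0.0984, 0.153]
tcp_rot: [[0.492, 0.871, -0.002], [0.871, -0.492, -0.005], [-0.005, 0.001, -1.0]]
force: [0.6, -0.6, 0.1]
opening: 0.627
```

```bash
python3 to.py .5122 -.0978 .117 60.5;python3 snap.py w4 wrist; python3 snap.py s4 scene;python3 - <<'E'
import cv2
im=cv2.imread("pics/s4.png");cv2.imwrite("pics/s4c.png",cv2.resize(im[150:290,300:480],None,fx=4,fy=4,interpolation=cv2.INTER_CUBIC))
E
```

```text
t 3.13 pos [ 0.5127 -0.0984  0.153 ] yaw 60.54 tilt [-0.1  -0.29] q [-23.   28.1 100.7  -0.4  51.1 -83.2]
F [ 0.6  -0.6   0.08] M [0.02 0.04 0.01] open 0.627
d cm [ 0.04 -0.08  3.6 ] twist 0.04
```

View pics/w4.png

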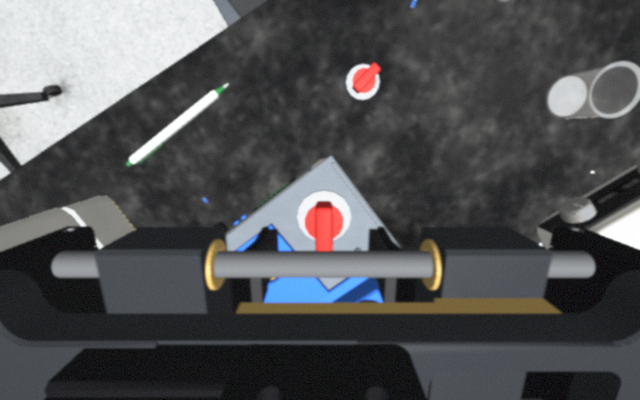

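View pics/s4c.png

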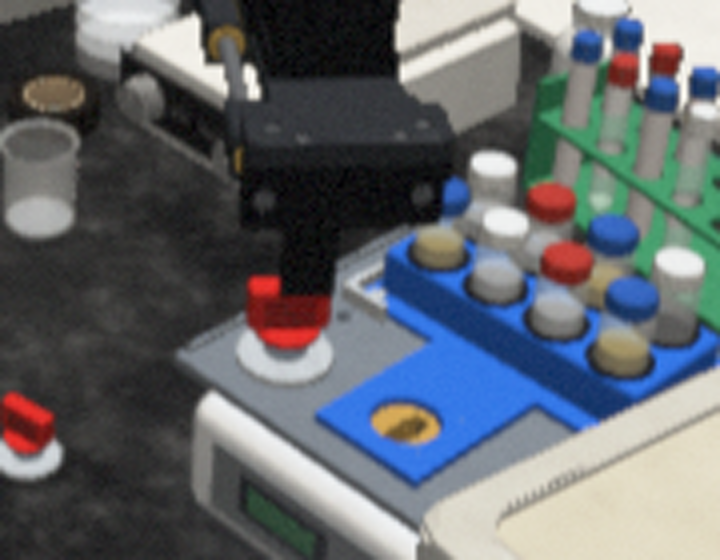

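The pin is centred between the fingers, with the wing at (323,225) in the wrist view, so I'm descending.

Request:
arm_command([
  {"claw":0.5,"dx":0,"dy":-0.1,"dz":1.2,"twist":0},
  {"claw":0.5,"dx":0,"dy":-0.1,"dz":2.2,"twist":0},
  {"claw":0.5,"dx":0,"dy":-0.1,"dz":2.9,"twist":0},
  {"claw":0.5,"dx":0,"dy":-0.1,"dz":3.3,"twist":0},
  {"claw":0.5,"dx":0,"dy":-0.1,"dz":3.5,"twist":0},
  {"claw":0.5,"dx":0,"dy":-0.1,"dz":3.5,"twist":0},
])

```text
time_s: 3.73
position: [0.5124, -0.0984, 0.1183]
tcp_rot: [[0.492, 0.87, -0.0], [0.87, -0.492, -0.006], [-0.005, 0.002, -1.0]]
force: [-0.1, -0.4, -0.7]
opening: 0.5
```

```bash
python3 to.py .5122 -.0978 .117 60.5
```

```text
t 3.73 pos [ 0.5124 -0.0984  0.1183] yaw 60.52 tilt [-0.03 -0.32] q [-23.   31.3 102.4  -0.4  46.2 -83.2]
F [-0.13 -0.43 -0.68] M [-0.03 -0.02  0.  ] open 0.5
d cm [ 0.05 -0.05  0.13] twist 0.02
```

Request:
arm_command([
  {"claw":0.5,"dx":0.02,"dy":0,"dz":0.13,"twist":0},
  {"claw":0.05,"dx":0.02,"dy":0,"dz":0.13,"twist":0},
  {"claw":0,"dx":0.02,"dy":0,"dz":0.13,"twist":0},
  {"claw":0,"dx":0.02,"dy":0,"dz":0.13,"twist":0},
  {"claw":0,"dx":0.02,"dy":0,"dz":0.13,"twist":0},
  {"claw":0,"dx":0.02,"dy":0,"dz":0.13,"twist":0},
  {"claw":0,"dx":0.02,"dy":0,"dz":0.13,"twist":0},
  {"claw":0,"dx":0.02,"dy":0,"dz":0.13,"twist":0},
])

```text
time_s: 4.4
position: [0.5126, -0.0983, 0.1172]
tcp_rot: [[0.492, 0.87, -0.0], [0.87, -0.492, -0.006], [-0.005, 0.003, -1.0]]
force: [0.4, 0.7, 1.1]
opening: 0.132
```

```bash
python3 to.py .5122 -.0978 .170 60.5
```

```text
t 4.4 pos [ 0.5126 -0.0983  0.1172] yaw 60.51 tilt [-0.02 -0.33] q [-22.9  31.4 102.5  -0.4  46.1 -83.2]
F [0.39 0.73 1.12] M [ 0.03 -0.01 -0.07] open 0.132
d cm [-0.   -0.04 -5.28] twist 0.01
```

Request:
arm_command([
  {"claw":0,"dx":0,"dy":0,"dz":-0.5,"twist":0},
  {"claw":0,"dx":0,"dy":0,"dz":-1.5,"twist":0},
  {"claw":0,"dx":0,"dy":0,"dz":-3,"twist":0},
  {"claw":0,"dx":0,"dy":0,"dz":-4,"twist":0},
  {"claw":0,"dx":0,"dy":0,"dz":-4,"twist":0},
  {"claw":0,"dx":0,"dy":0,"dz":-4,"twist":0},
])

```text
time_s: 4.9
position: [0.5131, -0.0983, 0.1581]
tcp_rot: [[0.492, 0.87, 0.002], [0.87, -0.492, -0.007], [-0.005, 0.005, -1.0]]
force: [-1.6, -0.5, -1.0]
opening: 0.131
```

```bash
python3 to.py .5269 -.1634 .157 98.2; python3 snap.py s5 scene;python3 - <<'E'
import cv2
im=cv2.imread("pics/s5.png");cv2.imwrite("pics/s5c.png",cv2.resize(im[150:290,300:480],None,fx=4,fy=4,interpolation=cv2.INTER_CUBIC))
E
```

```text
t 4.9 pos [ 0.5131 -0.0983  0.1581] yaw 60.52 tilt [ 0.1  -0.38] q [-22.9  27.6 100.6  -0.4  51.6 -83.2]
F [-1.64 -0.47 -0.96] M [ 0.03 -0.02 -0.01] open 0.131
d cm [-4.99  4.41  0.16] twist -37.68
```

View pics/s5c.png

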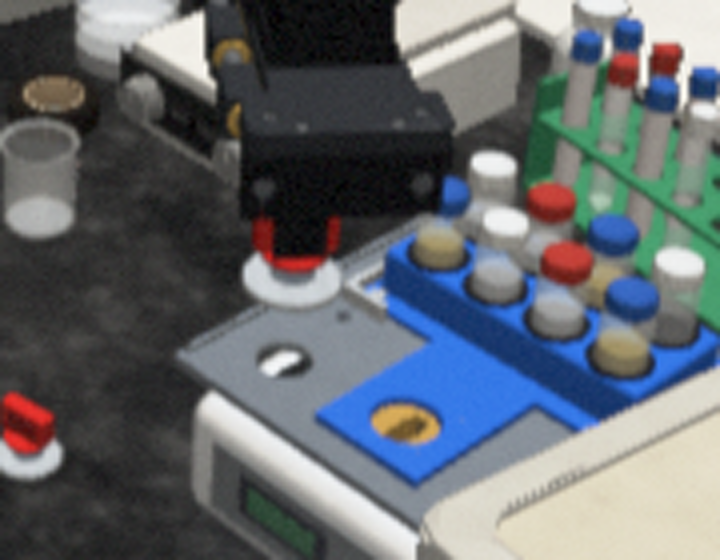

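Request:
arm_command([
  {"claw":0,"dx":-1.5,"dy":1.3,"dz":0,"twist":-7},
  {"claw":0,"dx":-3,"dy":2.6,"dz":0,"twist":-14},
  {"claw":0,"dx":-4,"dy":3.6,"dz":0,"twist":-21},
  {"claw":0,"dx":-4.95,"dy":4.46,"dz":0,"twist":-28},
  {"claw":0,"dx":-4.95,"dy":4.46,"dz":0,"twist":-35},
  {"claw":0,"dx":-4.95,"dy":4.46,"dz":0,"twist":-37.7},
  {"claw":0,"dx":-4.95,"dy":4.46,"dz":0,"twist":-37.7},
  {"claw":0,"dx":-4.95,"dy":4.46,"dz":0,"twist":-37.7},
])

```text
time_s: 5.62
position: [0.5264, -0.1628, 0.1571]
tcp_rot: [[-0.141, 0.99, -0.001], [0.99, 0.141, -0.005], [-0.005, -0.002, -1.0]]
force: [0.3, 0.3, -0.8]
opening: 0.136
```

```bash
python3 to.py .5275 -.1633 .134 98.2; python3 snap.py s6 scene;python3 snap.py w6 wrist;python3 - <<'E'
import cv2
im=cv2.imread("pics/s6.png");cv2.imwrite("pics/s6c.png",cv2.resize(im[180:300,330:480],None,fx=5,fy=5,interpolation=cv2.INTER_CUBIC))
im=cv2.imread("pics/w6.png");cv2.imwrite("pics/w6c.png",cv2.resize(im[130:280,240:400],None,fx=4,fy=4,interpolation=cv2.INTER_CUBIC))
E
```

```text
t 5.62 pos [ 0.5264 -0.1628  0.1571] yaw 98.12 tilt [-0.08 -0.29] q [ -28.6   29.6   96.5   -0.4   53.8 -126.6]
F [ 0.3   0.32 -0.83] M [0.01 0.01 0.  ] open 0.136
d cm [-0.05  0.1   2.31] twist -0.08
```

View pics/s6c.png

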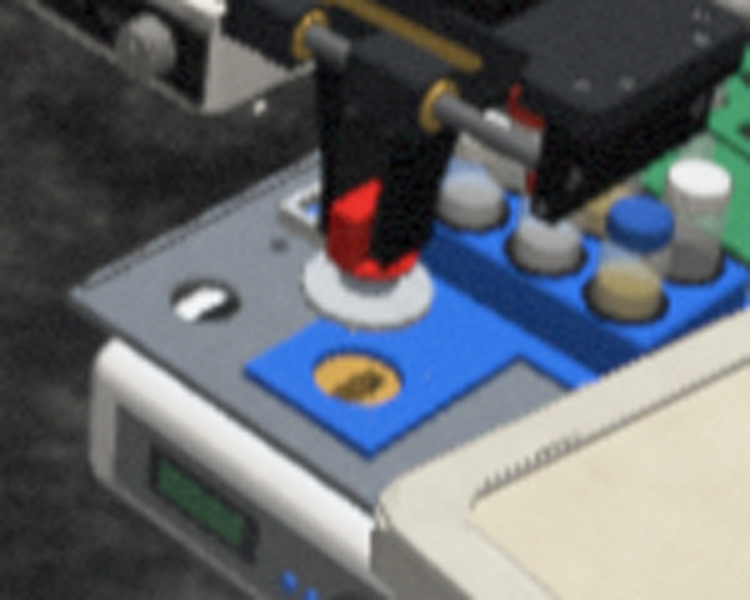

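View pics/w6c.png

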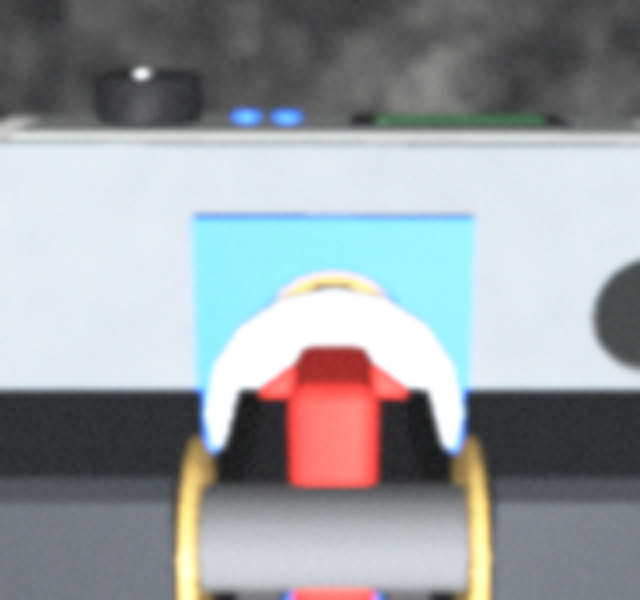

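Request:
arm_command([
  {"claw":0,"dx":-0.05,"dy":0.1,"dz":0.8,"twist":0},
  {"claw":0,"dx":-0.05,"dy":0.1,"dz":1.6,"twist":0},
  {"claw":0,"dx":-0.05,"dy":0.1,"dz":2.2,"twist":0},
  {"claw":0,"dx":-0.05,"dy":0.1,"dz":2.5,"twist":0},
  {"claw":0,"dx":-0.05,"dy":0.1,"dz":2.5,"twist":0},
  {"claw":0,"dx":-0.05,"dy":0.1,"dz":2.5,"twist":0},
])

```text
time_s: 6.22
position: [0.5275, -0.1631, 0.1319]
tcp_rot: [[-0.142, 0.99, -0.002], [0.99, 0.142, -0.005], [-0.005, -0.002, -1.0]]
force: [0.6, -0.2, -1.0]
opening: 0.135
```

```bash
python3 to.py .5275 -.1633 .125 98.2
```

```text
t 6.22 pos [ 0.5275 -0.1631  0.1319] yaw 98.16 tilt [-0.09 -0.28] q [ -28.6   31.8   97.5   -0.4   50.6 -126.5]
F [ 0.61 -0.16 -1.04] M [0.02 0.02 0.07] open 0.135
d cm [-0.02 -0.    0.69] twist -0.04
```

Request:
arm_command([
  {"claw":0,"dx":-0.02,"dy":0,"dz":0.15,"twist":0},
  {"claw":0,"dx":-0.02,"dy":0,"dz":0.3,"twist":0},
  {"claw":0,"dx":-0.02,"dy":0,"dz":0.4,"twist":0},
  {"claw":0,"dx":-0.02,"dy":0,"dz":0.5,"twist":0},
  {"claw":0,"dx":-0.02,"dy":0,"dz":0.58,"twist":0},
  {"claw":0,"dx":-0.02,"dy":0,"dz":0.64,"twist":0},
  {"claw":0,"dx":-0.02,"dy":0,"dz":0.66,"twist":0},
  {"claw":0,"dx":-0.02,"dy":0,"dz":0.66,"twist":0},
])

```text
time_s: 6.88
position: [0.5275, -0.1633, 0.1253]
tcp_rot: [[-0.142, 0.99, -0.002], [0.99, 0.142, -0.005], [-0.005, -0.002, -1.0]]
force: [-0.2, -0.2, -0.9]
opening: 0.137
```

```bash
python3 to.py .5275 -.1633 .124 98.2
```

```text
t 6.88 pos [ 0.5275 -0.1633  0.1253] yaw 98.16 tilt [-0.09 -0.28] q [ -28.6   32.4   97.7   -0.4   49.8 -126.6]
F [-0.2  -0.16 -0.91] M [0.05 0.   0.02] open 0.137
d cm [0.   0.   0.13] twist -0.04
```

No contact yet, so I'll keep going down slowly.

Request:
arm_command([
  {"claw":0,"dx":0,"dy":0,"dz":0.03,"twist":0},
  {"claw":0,"dx":0,"dy":0,"dz":0.06,"twist":0},
  {"claw":0,"dx":0,"dy":0,"dz":0.09,"twist":0},
  {"claw":0,"dx":0,"dy":0,"dz":0.12,"twist":0},
  {"claw":0,"dx":0,"dy":0,"dz":0.15,"twist":0},
  {"claw":0,"dx":0,"dy":0,"dz":0.15,"twist":0},
])

```text
time_s: 7.38
position: [0.5275, -0.1633, 0.1237]
tcp_rot: [[-0.142, 0.99, -0.002], [0.99, 0.142, -0.005], [-0.005, -0.002, -1.0]]
force: [-0.4, 0.0, -1.0]
opening: 0.134
```

```bash
python3 to.py .5275 -.1633 .1222 98.2
```

```text
t 7.38 pos [ 0.5275 -0.1633  0.1237] yaw 98.16 tilt [-0.1  -0.28] q [ -28.6   32.6   97.8   -0.4   49.6 -126.5]
F [-0.38  0.01 -0.98] M [ 0.02  0.04 -0.02] open 0.134
d cm [0.   0.   0.15] twist -0.04
```

Request:
arm_command([
  {"claw":0,"dx":0,"dy":0,"dz":0.03,"twist":0},
  {"claw":0,"dx":0,"dy":0,"dz":0.06,"twist":0},
  {"claw":0,"dx":0,"dy":0,"dz":0.09,"twist":0},
  {"claw":0,"dx":0,"dy":0,"dz":0.12,"twist":0},
  {"claw":0,"dx":0,"dy":0,"dz":0.15,"twist":0},
  {"claw":0,"dx":0,"dy":0,"dz":0.18,"twist":0},
  {"claw":0,"dx":0,"dy":0,"dz":0.2,"twist":0},
])

```text
time_s: 7.97
position: [0.5274, -0.1633, 0.1219]
tcp_rot: [[-0.142, 0.99, -0.002], [0.99, 0.142, -0.005], [-0.005, -0.002, -1.0]]
force: [-0.8, 0.6, 1.7]
opening: 0.134
```

```bash
python3 to.py .5275 -.1633 .1202 98.2
```

```text
t 7.97 pos [ 0.5274 -0.1633  0.1219] yaw 98.16 tilt [-0.09 -0.28] q [ -28.6   32.7   97.9   -0.4   49.3 -126.5]
F [-0.84  0.63  1.73] M [0.1  0.13 0.03] open 0.134
d cm [0.   0.01 0.17] twist -0.04
```

Request:
arm_command([
  {"claw":0,"dx":0,"dy":0,"dz":0.03,"twist":0},
  {"claw":0,"dx":0,"dy":0,"dz":0.06,"twist":0},
  {"claw":0,"dx":0,"dy":0,"dz":0.09,"twist":0},
  {"claw":0,"dx":0,"dy":0,"dz":0.12,"twist":0},
  {"claw":0,"dx":0,"dy":0,"dz":0.15,"twist":0},
  {"claw":0,"dx":0,"dy":0,"dz":0.15,"twist":0},
])

```text
time_s: 8.47
position: [0.5275, -0.1633, 0.1205]
tcp_rot: [[-0.142, 0.99, -0.002], [0.99, 0.142, -0.005], [-0.005, -0.002, -1.0]]
force: [-0.5, 0.3, 2.7]
opening: 0.137
```

```bash
python3 to.py .5275 -.1633 .1202 98.2
```

```text
t 8.47 pos [ 0.5275 -0.1633  0.1205] yaw 98.16 tilt [-0.09 -0.28] q [ -28.6   32.8   97.9   -0.4   49.2 -126.5]
F [-0.53  0.32  2.75] M [0.09 0.16 0.  ] open 0.137
d cm [0.   0.01 0.03] twist -0.04
```

The force follows the spring (+3.7 N at 1.7 mm), so the head is passing through the slot. I'll press further.

Request:
arm_command([
  {"claw":0,"dx":0,"dy":0,"dz":0.06,"twist":0},
  {"claw":0,"dx":0,"dy":0,"dz":0.12,"twist":0},
  {"claw":0,"dx":0,"dy":0,"dz":0.18,"twist":0},
  {"claw":0,"dx":0,"dy":0,"dz":0.24,"twist":0},
  {"claw":0,"dx":0,"dy":0,"dz":0.3,"twist":0},
  {"claw":0,"dx":0,"dy":0,"dz":0.36,"twist":0},
  {"claw":0,"dx":0,"dy":0,"dz":0.4,"twist":0},
  {"claw":0,"dx":0,"dy":0,"dz":0.4,"twist":0},
])

```text
time_s: 9.13
position: [0.5274, -0.1634, 0.1167]
tcp_rot: [[-0.142, 0.99, -0.002], [0.99, 0.142, -0.005], [-0.005, -0.002, -1.0]]
force: [-2.8, 1.1, 6.4]
opening: 0.134
```

```bash
python3 to.py .5275 -.1633 .1132 98.2; python3 snap.py s7 scene;python3 - <<'E'
import cv2
im=cv2.imread("pics/s7.png");cv2.imwrite("pics/s7c.png",cv2.resize(im[180:300,330:480],None,fx=5,fy=5,interpolation=cv2.INTER_CUBIC))
E
```

```text
t 9.13 pos [ 0.5274 -0.1634  0.1167] yaw 98.16 tilt [-0.1  -0.28] q [ -28.6   33.2   98.1   -0.4   48.7 -126.5]
F [-2.76  1.1   6.39] M [ 0.16  0.29 -0.01] open 0.134
d cm [0.01 0.01 0.35] twist -0.04
```

View pics/s7c.png

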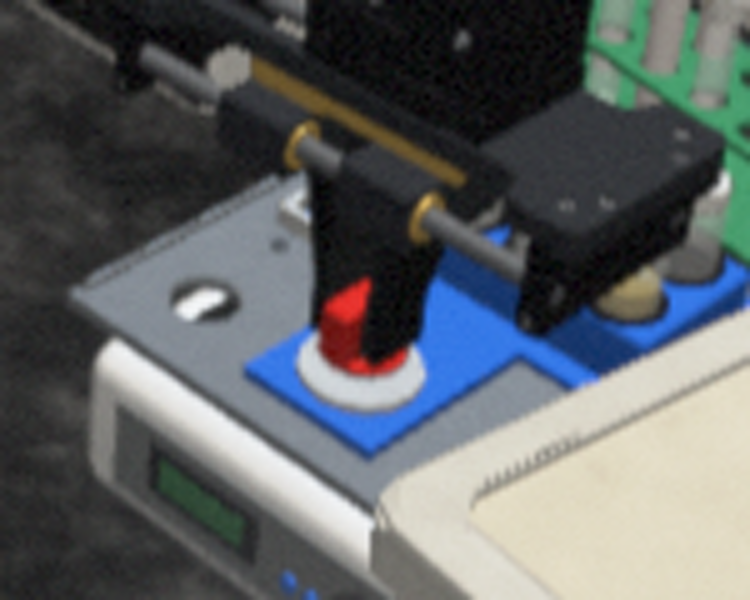

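Request:
arm_command([
  {"claw":0,"dx":0,"dy":-0.03,"dz":0.05,"twist":0},
  {"claw":0,"dx":0,"dy":-0.03,"dz":0.1,"twist":0},
  {"claw":0,"dx":0,"dy":-0.03,"dz":0.15,"twist":0},
  {"claw":0,"dx":0,"dy":-0.03,"dz":0.2,"twist":0},
  {"claw":0,"dx":0,"dy":-0.03,"dz":0.25,"twist":0},
  {"claw":0,"dx":0,"dy":-0.03,"dz":0.3,"twist":0},
  {"claw":0,"dx":0,"dy":-0.03,"dz":0.35,"twist":0},
  {"claw":0,"dx":0,"dy":-0.03,"dz":0.35,"twist":0},
])

```text
time_s: 9.85
position: [0.5274, -0.1634, 0.1139]
tcp_rot: [[-0.142, 0.99, -0.001], [0.99, 0.142, -0.005], [-0.005, -0.002, -1.0]]
force: [-2.3, 1.0, 9.0]
opening: 0.137
```

```bash
python3 to.py .5275 -.1633 .1132 98.2
```

```text
t 9.85 pos [ 0.5274 -0.1634  0.1139] yaw 98.16 tilt [-0.05 -0.29] q [ -28.7   33.4   98.2   -0.4   48.2 -126.6]
F [-2.3   1.04  9.05] M [ 0.31  0.32 -0.06] open 0.137
d cm [0.01 0.01 0.07] twist -0.04
```

Request:
arm_command([
  {"claw":0,"dx":0,"dy":-0.02,"dz":0.06,"twist":0},
  {"claw":0,"dx":0,"dy":-0.03,"dz":0.1,"twist":0},
  {"claw":0,"dx":0,"dy":-0.03,"dz":0.1,"twist":5},
  {"claw":0,"dx":0,"dy":-0.03,"dz":0.1,"twist":10},
  {"claw":0,"dx":0,"dy":-0.03,"dz":0.1,"twist":15},
  {"claw":0,"dx":0,"dy":-0.03,"dz":0.1,"twist":20},
  {"claw":0,"dx":0,"dy":-0.04,"dz":0.1,"twist":25},
  {"claw":0,"dx":-0.01,"dy":-0.04,"dz":0.1,"twist":25},
])

```text
time_s: 10.52
position: [0.5285, -0.1641, 0.114]
tcp_rot: [[0.293, 0.956, 0.003], [0.956, -0.293, -0.006], [-0.005, 0.004, -1.0]]
force: [-0.4, 1.7, 8.1]
opening: 0.134
```

```bash
python3 to.py .5272 -.1635 .1132 8.2
```

```text
t 10.52 pos [ 0.5285 -0.1641  0.114 ] yaw 72.97 tilt [ 0.15 -0.37] q [ -28.7   33.4   98.2   -0.3   48.1 -101.4]
F [-0.45  1.68  8.1 ] M [ 0.27  0.07 -0.1 ] open 0.134
d cm [ 0.02 -0.14  0.08] twist 64.77
```

Request:
arm_command([
  {"claw":0,"dx":0.02,"dy":-0.1,"dz":0.1,"twist":0},
  {"claw":0,"dx":0.02,"dy":-0.14,"dz":0.15,"twist":6},
  {"claw":0,"dx":0.02,"dy":-0.14,"dz":0.15,"twist":12},
  {"claw":0,"dx":0.02,"dy":-0.14,"dz":0.15,"twist":18},
  {"claw":0,"dx":0.02,"dy":-0.14,"dz":0.15,"twist":24},
  {"claw":0,"dx":0.02,"dy":-0.14,"dz":0.15,"twist":30},
  {"claw":0,"dx":0.02,"dy":-0.14,"dz":0.15,"twist":30},
])

```text
time_s: 11.1
position: [0.5288, -0.164, 0.1137]
tcp_rot: [[0.734, 0.679, 0.006], [0.679, -0.734, -0.008], [-0.001, 0.01, -1.0]]
force: [0.4, 0.5, 8.9]
opening: 0.134
```

```bash
python3 to.py .5272 -.1638 .1132 8.2
```

```text
t 11.1 pos [ 0.5288 -0.164   0.1137] yaw 42.75 tilt [ 0.36 -0.45] q [-28.7  33.4  98.4  -0.3  47.7 -71.2]
F [0.45 0.48 8.91] M [ 0.19  0.12 -0.06] open 0.134
d cm [-0.11 -0.12  0.05] twist 34.55
```

Request:
arm_command([
  {"claw":0,"dx":0,"dy":0,"dz":0.1,"twist":6},
  {"claw":0,"dx":0,"dy":0,"dz":0.12,"twist":12},
  {"claw":0,"dx":0,"dy":0,"dz":0.12,"twist":18},
  {"claw":0,"dx":0,"dy":0,"dz":0.12,"twist":24},
  {"claw":0,"dx":0,"dy":0,"dz":0.12,"twist":30},
  {"claw":0,"dx":0,"dy":0,"dz":0.12,"twist":34},
  {"claw":0,"dx":0,"dy":0,"dz":0.12,"twist":35.5},
  {"claw":0,"dx":0,"dy":0,"dz":0.12,"twist":35.5},
])

```text
time_s: 11.77
position: [0.5279, -0.1636, 0.1132]
tcp_rot: [[0.992, 0.126, 0.004], [0.126, -0.992, -0.007], [0.003, 0.008, -1.0]]
force: [-3.3, 0.5, 10.7]
opening: 0.133
```

```bash
python3 to.py .5272 -.1638 .1172 8.2; python3 snap.py s8 scene;python3 snap.py w8 wrist;python3 - <<'E'
import cv2
im=cv2.imread("pics/s8.png");cv2.imwrite("pics/s8c.png",cv2.resize(im[180:300,330:480],None,fx=5,fy=5,interpolation=cv2.INTER_CUBIC))
E
```

```text
t 11.77 pos [ 0.5279 -0.1636  0.1132] yaw 7.24 tilt [ 0.25 -0.42] q [-28.7  33.4  98.4  -0.3  47.7 -35.7]
F [-3.26  0.52 10.68] M [0.22 0.89 0.04] open 0.133
d cm [-0.07  0.01 -0.4 ] twist -0.96
```

View pics/s8c.png

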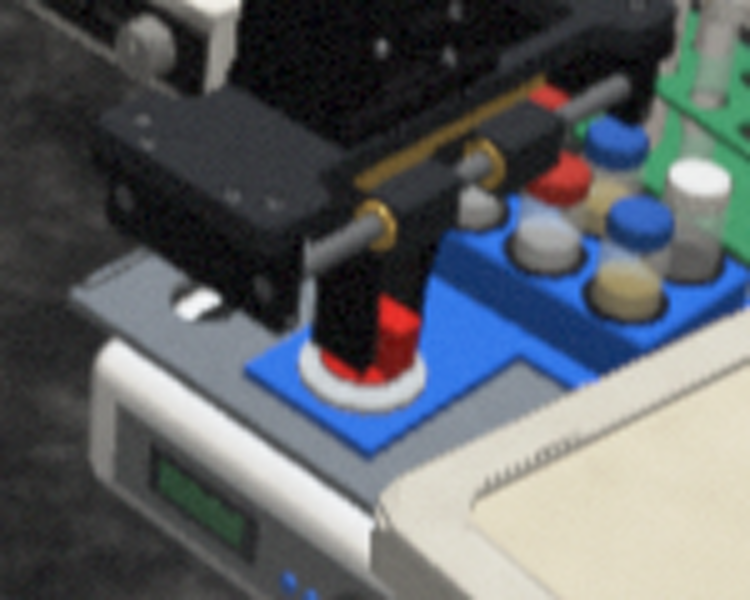

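View pics/w8.png

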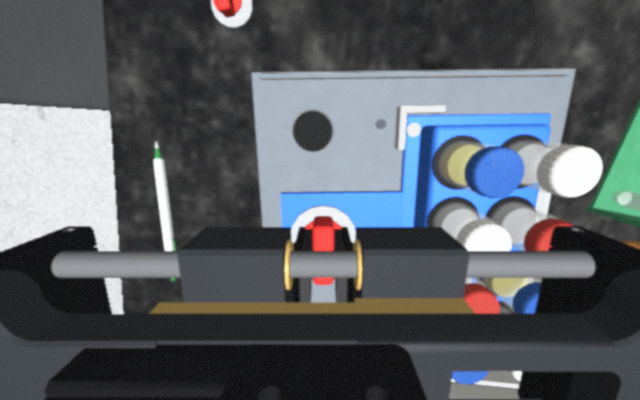

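Request:
arm_command([
  {"claw":0,"dx":-0.06,"dy":0,"dz":-0.05,"twist":-0.5},
  {"claw":0,"dx":-0.06,"dy":0,"dz":-0.1,"twist":-0.5},
  {"claw":0,"dx":-0.06,"dy":0,"dz":-0.16,"twist":-0.5},
  {"claw":0,"dx":-0.06,"dy":0,"dz":-0.22,"twist":-0.5},
  {"claw":0,"dx":-0.06,"dy":0,"dz":-0.28,"twist":-0.5},
  {"claw":0,"dx":-0.06,"dy":0,"dz":-0.33,"twist":-0.5},
  {"claw":0,"dx":-0.06,"dy":0,"dz":-0.36,"twist":-0.5},
  {"claw":0,"dx":-0.06,"dy":0,"dz":-0.36,"twist":-0.5},
])

```text
time_s: 12.53
position: [0.5277, -0.1637, 0.117]
tcp_rot: [[0.991, 0.135, 0.005], [0.135, -0.991, -0.007], [0.004, 0.008, -1.0]]
force: [0.2, 1.8, 5.2]
opening: 0.139
```

```bash
python3 to.py .5272 -.1638 .1172 8.2
```

```text
t 12.53 pos [ 0.5277 -0.1637  0.117 ] yaw 7.77 tilt [ 0.3  -0.42] q [-28.7  33.   98.4  -0.3  48.1 -36.3]
F [0.17 1.84 5.24] M [ 0.24  0.16 -0.07] open 0.139
d cm [-0.05  0.   -0.02] twist -0.43
```

Force is about 6.2 N at the locked height, so the head went up past the ribs into the groove. I'll ease up slightly to feel the groove top.

Request:
arm_command([
  {"claw":0,"dx":0,"dy":0,"dz":-0.03,"twist":0},
  {"claw":0,"dx":0,"dy":0,"dz":-0.06,"twist":0},
  {"claw":0,"dx":0,"dy":0,"dz":-0.06,"twist":0},
])

```text
time_s: 12.78
position: [0.5277, -0.1637, 0.1172]
tcp_rot: [[0.991, 0.135, 0.005], [0.135, -0.991, -0.007], [0.004, 0.008, -1.0]]
force: [0.0, 0.5, -0.2]
opening: 0.135
```

```bash
python3 to.py .5272 -.1638 .1172 8.2
```

```text
t 12.78 pos [ 0.5277 -0.1637  0.1172] yaw 7.76 tilt [ 0.29 -0.41] q [-28.7  33.   98.3  -0.3  48.2 -36.3]
F [ 0.02  0.47 -0.25] M [ 0.12  0.07 -0.06] open 0.135
d cm [-0.05  0.   -0.  ] twist -0.44
```

Force fell to zero within 0.2 mm, so the head is seated at the groove top. Releasing.

Request:
arm_command([
  {"claw":0.2,"dx":0,"dy":0,"dz":0,"twist":0},
  {"claw":0.3,"dx":0,"dy":0,"dz":0,"twist":0},
  {"claw":0.4,"dx":0,"dy":0,"dz":0,"twist":0},
  {"claw":0.4,"dx":0,"dy":0,"dz":0,"twist":0},
  {"claw":0.4,"dx":0,"dy":0,"dz":0,"twist":0},
  {"claw":0.4,"dx":0,"dy":0,"dz":0,"twist":0},
])

```text
time_s: 13.28
position: [0.5277, -0.1637, 0.1172]
tcp_rot: [[0.991, 0.135, 0.005], [0.135, -0.991, -0.007], [0.004, 0.008, -1.0]]
force: [-0.9, 0.3, -0.0]
opening: 0.388
```

Request:
arm_command([
  {"claw":0.4,"dx":0,"dy":0,"dz":-0.5,"twist":0},
  {"claw":0.4,"dx":0,"dy":0,"dz":-1.5,"twist":0},
  {"claw":0.4,"dx":0,"dy":0,"dz":-3,"twist":0},
  {"claw":0.4,"dx":0,"dy":0,"dz":-5,"twist":0},
  {"claw":0.4,"dx":0,"dy":0,"dz":-8,"twist":0},
  {"claw":0.4,"dx":0,"dy":2,"dz":-9,"twist":0},
  {"claw":0.4,"dx":0,"dy":3.5,"dz":-9,"twist":0},
  {"claw":0.4,"dx":0,"dy":3.5,"dz":-9,"twist":0},
])

```text
time_s: 13.95
position: [0.5335, -0.2011, 0.209]
tcp_rot: [[0.991, 0.133, 0.009], [0.133, -0.991, -0.011], [0.008, 0.012, -1.0]]
force: [0.6, 0.4, 0.3]
opening: 0.4
```

```bash
python3 to.py .5272 -.1638 .1172 8.2; python3 snap.py w9 wrist; python3 snap.py s9 scene; python3 meas.py w9;python3 - <<'E'
import cv2
im=cv2.imread("pics/s9.png");cv2.imwrite("pics/s9c.png",cv2.resize(im[180:300,330:480],None,fx=5,fy=5,interpolation=cv2.INTER_CUBIC))
im=cv2.imread("pics/w9.png");cv2.imwrite("pics/w9c.png",cv2.resize(im[80:240,230:430],None,fx=4,fy=3.75,interpolation=cv2.INTER_CUBIC))
E
```

```text
t 13.95 pos [ 0.5335 -0.2011  0.209 ] yaw 7.65 tilt [ 0.54 -0.64] q [-31.7  26.6  91.5  -0.3  61.1 -39.2]
F [0.62 0.4  0.31] M [-0.12  0.04  0.05] open 0.4
d cm [-0.2  -3.9   9.13] twist -0.55
red px [634.5 231. ] rectC [ 0.8132 -0.186 ] cent [ 0.8146 -0.1864] size [8.1 6. ] ang 7.4
red px [415.8 187.3] rectC [ 0.6099 -0.1725] cent [ 0.61   -0.1727] size [21.4 21.5] ang 144.9
red px [321.9 163.3] rectC [ 0.5282 -0.1629] cent [ 0.5273 -0.162 ] size [22.9 32.8] ang 124.8
red px [463.  144.5] rectC [ 0.6405 -0.1324] cent [ 0.6399 -0.1322] size [24.4 20.3] ang 7.6
red px [252.5   2.5] rectC [ 0.4635 -0.0547] cent [ 0.4636 -0.0543] size [9.3 3.1] ang 7.8
brass px [616.  220.5] rectC [ 0.841  -0.1873] cent [ 0.8431 -0.1882] size [30.7 47.8] ang 7.5
brass px [551.  203.1] rectC [ 0.7666 -0.1782] cent [ 0.7677 -0.1729] size [48.9 34.3] ang 40.5
brass px [623.7 157.1] rectC [ 0.8218 -0.1235] cent [ 0.8219 -0.1242] size [19.7 35.8] ang 178.0
blue px [443.2 196.4] rectC [ 0.6522 -0.1845] cent [ 0.6572 -0.1793] size [57.5 25.8] ang 43.4
blue px [412.9 149.7] rectC [ 0.6125 -0.1499] cent [ 0.6062 -0.1368] size [162.5  81.4] ang 80.5
```

View pics/s9c.png

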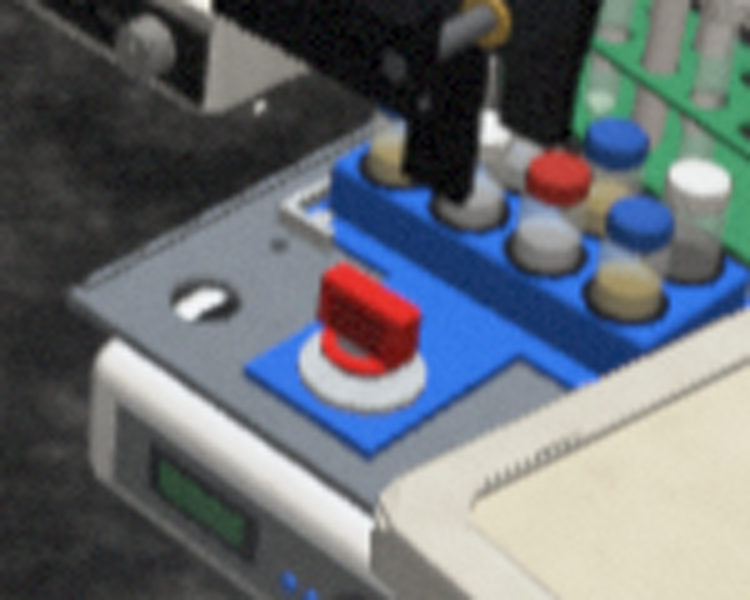

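View pics/w9c.png

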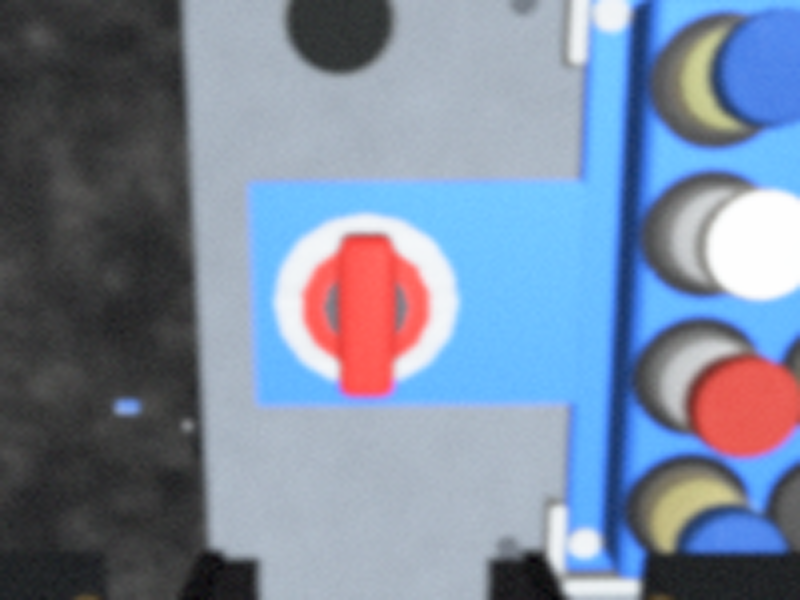

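The pictures show the wing crosswise at crop (367,315), the collar flat on the lug, and the gripper clear. Handing in.

```bash
python3 -c "
from rig import bot
print(bot.hand_in())"
```

```text
the job is handed in; nothing more can be done
None
```

The T-pin is locked crosswise in the shaker slot. I let go of it and handed the job in after about 14 s of robot time. The hand-in gave no verdict, so what follows rests on my own checks.

**What I did:** I lifted the pin from its parking hole, turned it in line with the slot, and lowered it through the lug and the slot. It met no plate contact on the way down, so no sideways search was needed. I pressed it in about 9 mm, turned it about 91° clockwise, and let it rise about 4 mm.

**What the checks showed:**
- **Force:** The upward force followed the spring as I pressed, and the highest reading was about 11 N. It fell to zero within 0.2 mm at the locked height, which means the head is seated at the top of its groove.
- **Position:** The last pictures show the wing crosswise to the slot within about 3°, with the collar flat on the lug. The wing looks upright, and its centre is about 1 mm from the nominal slot centre.
- **Surroundings:** In the last pictures the carrier is still in its brackets and the gripper is clear. The beaker, timer and tape were never approached, and I did not measure them again.

**Not confirmed:**
- I did not feel the stop at 94°, because I stopped turning just before it.
- Readings of the shaker's angle differed, from 7.8° to 10.3° between edges; I used 8.2°.

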